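# Line up a reactor lid with its studs and press it home

## Task

The round lid of the small reactor is sitting crooked on top of its four studs. Turn it round on the neck, without lifting it off, until its red mark meets the red mark on the vessel and its holes drop over the studs (it would also drop in half a turn wrong, which will not do), then press it down past the stiff spring catches until it lies flush on the vessel, and let go of it. Do not knock the clamp stand, and leave the bottles, beaker and jar standing where they are.

Things in the scene. Friction and masses are not known exactly. Their poses are not given: they have to be found in the camera images.
- vessel: Fixed white squat reactor vessel, 204 mm diameter, 60 mm high, on a 3 mm grey mat. Origin: centre of its underside, z up. Four upright brass studs on its steel top face: two on its +x and -x axis 60 mm from the centre, two on its +y and -y axis 78 mm out; 12 mm thick, 33 mm tall, tips tapered to 6 mm. A red mark on the rim on its +x axis shows 15 mm past the lid's edge
- vessel_face (a point): Centre of the vessel's steel top face, 60 mm above its underside; axes as the vessel's. The lid's underside lies here when fully home. A central steel neck, 60 mm diameter and 62 mm tall, rises from it
- marked_stud (a point): Tip of the vessel's stud on its +x axis, the one beside the red mark, 33 mm above the face. The lid's red-marked hole must end on this stud
- neck_catch (a point): Point on the neck's axis 18 mm above the vessel's face, level with four sprung steel balls that stand 3 mm out of the neck. They stop the lid with its underside 20 to 25 mm above the face under its own weight; 10 to 25 N more, pressed down on the lid, takes it past; it rubs on them for the rest of the way, must be pressed all the way down, and then stays
- lid: Loose aluminium lid, 188 mm diameter, plate 10 mm thick, 0.68 to 0.88 kg. Origin: centre of the plate's underside, z up. Turns easily on the greased neck (1 mm play). At the start it rests level on the stud tips, underside 33 mm above the vessel's face, at least 0.45 rad from either fit. A red stripe from the edge inward on its +x axis must end in line with the vessel's red mark
- lid_hole (a point): Centre, on the plate's underside, of the lid's red-marked hole on its +x axis. Four 16 mm holes: at +x and -x 60 mm from the centre, at +y and -y 78 mm out. They fit the studs right (lid x along vessel x) and also, wrongly, half a turn off. Turned slowly, the lid drops by itself when lined up to about 0.03 rad, at either fit, and the studs then stop it turning
- dome_top (a point): Centre of the flat top of the lid's closed white dome (74 mm diameter), on the lid's axis, 69 mm above the plate's underside: a good place to press
- nozzle_blue (a point): Centre of the top of the lid's blue-capped nozzle: rigid upright round post, 22 mm diameter, 70 mm tall above the plate's upper side, on the lid 68 mm from its centre, halfway between its +x and +y axis. Pushed sideways with 1 to 6 N it turns the lid
- nozzle_green (a point): Centre of the top of the lid's green-capped nozzle: the same post, opposite the blue one (halfway between the lid's -x and -y axis, 68 mm out)
- stand: Fixed clamp stand. Origin on the mat within 12 mm of the vessel's axis, z up. On its own +x axis stands a steel column, 18 mm thick, 247 mm tall, 128 mm out, with a foot 50 x 90 x 12 mm. A bar 14 mm thick, 222 mm above the mat, points from a 30 mm red boss on the column inward over the lid's edge. Lid and nozzles pass under it at any angle; a gripper does not
- stand_arm (a point): Inner tip of the stand's overhanging bar (a black jaw 12 x 34 x 16 mm), 76 mm from the stand's origin along its +x axis, 222 mm above the mat
- amber_bottle: Bystander: amber glass bottle with black cap, 68 mm diameter, 175 mm tall, origin at the centre of its underside
- white_bottle: Bystander: white bottle with red cap, 64 mm diameter, 150 mm tall, origin at the centre of its underside
- beaker: Bystander: open glass beaker, 68 mm diameter, 90 mm tall, origin at the centre of its underside
- blue_jar: Bystander: glass jar with blue lid, 68 mm diameter, 80 mm tall, origin at the centre of its underside

How it is judged:
On the way:
1. the lid has dropped over the studs, the marked hole on the marked stud: lined up to 0.06 rad and its underside less than 29 mm above the vessel's face (z of lid in the frame of vessel_face below 0.029 m and angle between the x axis of lid and the x axis of vessel, either way round below 0.06 rad and horizontal distance between lid_hole and marked_stud below 0.01 m), for 0.1 s.
At the end, for the whole second after the job is handed in: The lid lies on the vessel's top face: underside under 3 mm above it, centred to 4 mm, lined up to 0.06 rad with the marked hole within 10 mm of the marked stud, level to 0.03 rad, at rest; bottles, beaker and jar upright (0.1 rad) within 25 mm of where they stood (z of lid in the frame of vessel_face below 0.003 m and horizontal distance between lid and vessel_face below 0.004 m and angle between the x axis of lid and the x axis of vessel, either way round below 0.06 rad and horizontal distance between lid_hole and marked_stud below 0.01 m and angle between lid's own z axis and vertical below 0.03 rad and linear speed of lid below 0.02 m/s and angle between each of amber_bottle, white_bottle, beaker, blue_jar's own z axis and vertical below 0.1 rad and distance of each of amber_bottle, white_bottle, beaker, blue_jar from where it was at the start of the episode below 0.025 m); the robot touches nothing.
It fails at once if the lid is lifted off: its underside more than 50 mm above the vessel's top face (z of lid in the frame of vessel_face above 0.05 m).
It fails at once if the clamp stand is knocked: touched with more than 15 N (contact force between stand and anything else above 15 N).
It fails at once if a bottle, the beaker or the jar is shoved more than 25 mm or tipped more than 0.3 rad (distance of any of amber_bottle, white_bottle, beaker, blue_jar from where it was at the start of the episode above 0.025 m or angle between any of amber_bottle, white_bottle, beaker, blue_jar's own z axis and vertical above 0.3 rad).
It also fails if it takes over 64 s, if anything falls off the work surface, if the arm or the gripper's body presses on something with over 40 N, if the wrist force passes 120 N, or if a joint passes its speed limit or range.

## Robot

A 6-joint arm with a two-finger parallel gripper is mounted at the origin on the work surface. World frame = base frame: x ahead of the robot, y to its left, z up, the work surface at z = 0. Lengths are in m, angles in rad, forces in N, time in s.
With the tool pointing down it reaches from about 0.325 to 1 m from the base axis. Payload 5.1 kg.
Tool frame: the origin (TCP) lies between the finger pads; the fingertips stand 17 mm ahead of it and the grasp point (between the pads) lies 2 mm behind it; z points along the fingers, y is the line along which they close (so a half turn about z gives the same grasp; the last joint's range is limited). The gripper opens to 85 mm and grips with 20 to 120 N. Pads are 22 mm wide; open, the fingers measure 114 mm over their backs; the gripper's body (76 mm by 85 mm) begins 54 mm behind the grasp point. The pads swing forward as they close: fully open they stand 13 mm farther back than shut.
Start: joints at [1.025, 0.124, 1.65, -0, 1.367, -0.083], TCP at [0.29, 0.582, 0.248] pointing down, gripper open.
Joint ranges: [-2.61, 2.61], [-1.02, 2.33], [0.03, 2.71], [-1.35, 4.49], [0.32, 2.68], [-2.91, 2.91]. Speed limits (rad/s): [2.57, 2.57, 3.14, 3.14, 3.14, 3.14].

## Interface

Orientations are given as a unit quaternion [x, y, z, w].
In Python, from bench import manip gives the robot as it stands. The module is installed in compiled form; this text tells all that it offers.
- The arm moves only by the shell command python3 -m handwheel 'ROWS' [FORCE]. ROWS is JSON, one flat list of numbers, 7 for each row, row after row: the shift along the tool's x, y, z in mm, then the turn, a rotation vector about the tool's x, y, z in rad, then the opening, from 0 (shut) to 1 (fully open). A call has exactly 8 rows; each row is the pose to reach, as a shift and turn from the pose commanded when the call began, along the tool's axes at that moment; what a row does not reach only later rows make up. A row lasts 1/8 s, in which the tool goes at most 62.5 mm and 10.7 degrees, less where a joint would pass 70% of its speed; a pose out of reach is approached as far as the arm can. A call with a gripper value outside its range is refused whole. The fingers move at their own pace and stop on an object; FORCE is the grip in N (left out, the last holds). Time passes only in rows, so rows that repeat a pose let the fingers close, or fill a call up. It gives the time, the measured TCP pose, the force, the opening and the grip force at its end, in the units of the state.
- manip.get_state(): the state, without advancing time (a new reading comes with each control period).
- manip.read_camera(name): name is "scene" or "top" or "wrist"; returns the picture (480x640x3 uint8, red, green, blue); there is no depth.
- manip.camera_params(name): a dict with "vfov" (degrees; the focal length in pixels is half the picture's height over the tangent of half this angle, whatever the lens; pixels are square), "cx", "cy" (the principal point, pixels), "k1" (the pictures are not rectified: a ray, as slopes to the right and down, at radius r is drawn at 1 + k1 r^2 times it, then the intrinsics apply), "R" (3x3) and "t" (3): a world point X has camera coordinates R X + t; the wrist camera has in their place "T_tool_cam" (4x4, takes a point from camera to tool coordinates, whose origin is the TCP and whose axes are the flange's). Camera axes: x right, y down, z forward; pixel columns grow to the right and rows downward; lengths in m; the calibration is good to about 2 mm. A picture is of the moment at which its call begins: read the wrist's pose just before it. camera_params takes no time and is no camera call.
- manip.hand_in(): hands the job in; it is judged then, once.
The state is a dict: "t": time; "q": joint angles; "joint_velocities": joint speeds; "joint_efforts": joint torques, N m; "ee_pos": TCP position; "tool_rot": TCP orientation; "force": force on the tool from outside, world axes, zero at the start; "wrist_torque": the same for the moment, N m; "opening": opening from 0.0 (shut) to 1.0 (fully open); "grasp_force": force on a finger pad.
Only numpy, scipy, OpenCV 4.12 (cv2) and the standard library are available. Lean on these libraries where they do the work, as an engineer would, in place of code of your own. Each camera call takes 0.05 s, during which the arm holds its last target. There are 200 camera calls.

## Working session

There is one attempt and no reset: what is moved stays moved. The work goes in short steps, Python scripts to look and compute and a shell command to move; the robot and the scene stay as the last step left them, time stands still between calls to the robot, and variables do not carry over. Pictures are saved under pics/ and viewed, at most 10 in all, crops included, and the job is handed in when it is done.

```bash
mkdir -p pics
cat > h.py <<'E'
import numpy as np, cv2
from bench import manip
from scipy.spatial.transform import Rotation as Ro
def cam(name):
    p=manip.camera_params(name); 
    f=240/np.tan(np.radians(p["vfov"])/2)
    if "R" in p: R=np.array(p["R"]);t=np.array(p["t"])
    else:
        s=manip.get_state();T=np.eye(4);T[:3,:3]=Ro.from_quat(s["tool_rot"]).as_matrix();T[:3,3]=s["ee_pos"]
        W=np.linalg.inv(T@np.array(p["T_tool_cam"]));R=W[:3,:3];t=W[:3,3]
    return dict(f=f,cx=p["cx"],cy=p["cy"],k=p["k1"],R=R,t=t)
def ray(c,u,v):
    d=np.array([(u-c["cx"])/c["f"],(v-c["cy"])/c["f"]]);s=d.copy()
    for _ in range(20): s=d/(1+c["k"]*(s@s))
    return -c["R"].T@c["t"], c["R"].T@np.array([s[0],s[1],1])
def onz(c,u,v,z):
    o,d=ray(c,u,v);return o+d*(z-o[2])/d[2]
def proj(c,X):
    x=c["R"]@np.array(X)+c["t"];s=x[:2]/x[2];s=s*(1+c["k"]*(s@s))
    return s*c["f"]+[c["cx"],c["cy"]]
def snap(name,fn):
    c=cam(name);im=np.array(manip.read_camera(name));cv2.imwrite(fn,im[:,:,::-1]);return c,im
E
python3 - <<'E'
from h import *
for n in ("scene","top"):
    c,im=snap(n,f"pics/{n}0.png");print(n,c["f"],-c["R"].T@c["t"],c["R"][2])
print(manip.get_state())
E
```

```text
scene 474.6403497286612 [ 0.9740665  -0.24768663  0.82818659] [-0.51159273  0.34155758 -0.7884233 ]
top 450.21795992142177 [0.47172444 0.05418858 0.79332476] [ 0.07325016 -0.01786222 -0.99715363]
{'t': 0.1, 'q': array([ 1.02535768e+00,  1.24501962e-01,  1.65155442e+00,  6.40968776e-06,
        1.36751287e+00, -8.26331110e-02]), 'joint_velocities': array([ 1.80535224e-03,  1.86934412e-03, -3.93279879e-03, -5.74109869e-05,
        5.51392228e-05, -1.53043899e-03]), 'joint_efforts': array([ 3.81667178e-04, -4.24931467e+01, -3.66654074e+01, -2.59780029e-05,
        3.94044706e-03,  2.98853217e-05]), 'ee_pos': array([0.28996801, 0.58114728, 0.2471257 ]), 'tool_rot': array([ 2.29343647e-01,  9.73345013e-01, -9.38997536e-04, -3.08270286e-04]), 'force': array([-0.64189677,  0.00647112,  0.04122097]), 'wrist_torque': array([-0.02518692, -0.00477576, -0.00590968]), 'grasp_force': 0.0, 'opening': 1.0021306994615402}
```

View pics/top0.png

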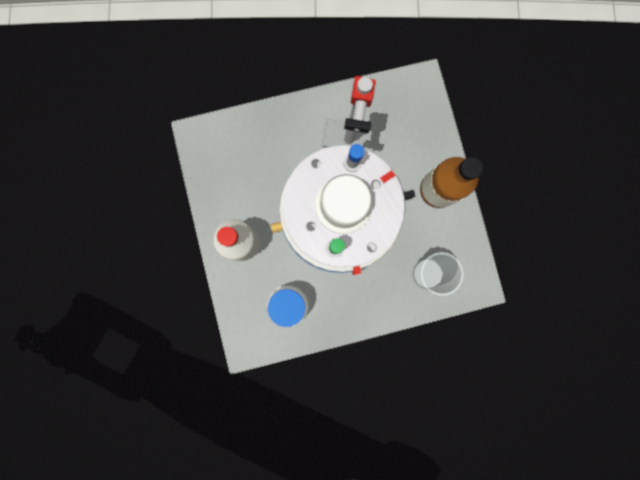

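View pics/scene0.png

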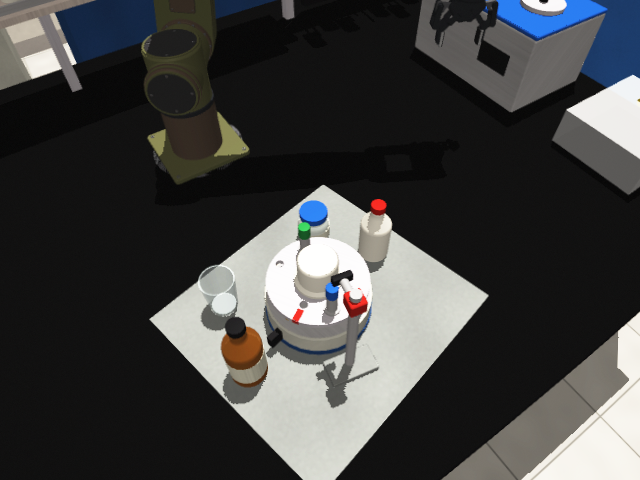

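The top view shows the lid centre near (345,207), the blue cap (357,153), green cap (337,246), lid stripe (388,177), vessel mark (356,270), and the bar's tip (357,125). The lid has to turn roughly 110° towards the robot side, clockwise in the picture.

```bash
cat > m.py <<'E'
from h import *
def cents(im,kind,amin=8):
    hsv=cv2.cvtColor(im,cv2.COLOR_RGB2HSV);H,S,V=cv2.split(hsv)
    m={'red':((H<8)|(H>172))&(S>170)&(V>100),'blue':(H>100)&(H<120)&(S>150)&(V>90),'green':(H>55)&(H<85)&(S>130)&(V>60),'white':(S<40)&(V>205)}[kind].astype(np.uint8)
    n,l,st,ce=cv2.connectedComponentsWithStats(m)
    return [(ce[i].round(1).tolist(),int(st[i,4])) for i in range(1,n) if st[i,4]>=amin]
E
python3 - <<'E'
from m import *
c=cam("top");im=cv2.imread("pics/top0.png")[:,:,::-1].copy()
Z={'red':.106,'blue':.176,'green':.176}
for k in Z:
    for ce,a in cents(im,k): print(k,ce,a,onz(c,*ce,Z[k]).round(4),"z.06",onz(c,*ce,.063).round(4)[:2])
for n,uv,z in [("jaw",(357,125),.225),("boss",(363,90),.225),("dome",(346,201),.165),("amb cap",(471,168),.178),("whitecap",(228,236),.153),("bluejar",(287,307),.083),("beaker",(442,273),.093)]: print(n,onz(c,*uv,z).round(3))
print(manip.camera_params("wrist"))
E
```

```text
red [361.0, 93.5] 203 [ 0.7519 -0.0309  0.106 ] z.06 [ 0.7694 -0.0362]
red [387.6, 176.1] 51 [ 0.6187 -0.0691  0.106 ] z.06 [ 0.6279 -0.0769]
red [227.2, 236.0] 265 [0.5286 0.1794 0.106 ] z.06 [0.5322 0.1872]
red [356.4, 270.0] 34 [ 0.4739 -0.0174  0.106 ] z.06 [ 0.474  -0.0218]
blue [356.0, 152.6] 181 [ 0.6376 -0.0131  0.176 ] z.06 [ 0.6679 -0.0254]
blue [286.1, 307.5] 1000 [0.4242 0.0867 0.176 ] z.06 [0.4155 0.0927]
green [336.6, 245.7] 139 [0.5074 0.0165 0.176 ] z.06 [0.5139 0.0096]
jaw [ 0.661 -0.01   0.225]
boss [ 0.708 -0.019  0.225]
dome [0.571 0.001 0.165]
amb cap [ 0.614 -0.175  0.178]
whitecap [0.525 0.17  0.153]
bluejar [0.418 0.09  0.083]
beaker [ 0.467 -0.153  0.093]
{'vfov': 62.38660215755716, 'cx': 317.5125411684607, 'cy': 239.99587133137416, 'k1': 0.01987513804042141, 'T_tool_cam': array([[ 4.84963881e-04, -9.50425870e-01, -3.10950850e-01,
         7.87422004e-02],
       [ 9.99999881e-01,  4.42641193e-04,  2.06676336e-04,
         1.02761301e-03],
       [-5.87908817e-05, -3.10950913e-01,  9.50425971e-01,
        -1.26591540e-01],
       [ 0.00000000e+00,  0.00000000e+00,  0.00000000e+00,
         1.00000000e+00]])}
```

```bash
python3 -m handwheel '[-20,-18,0,0,0,0,0.45,-60,-54,0,0,0,-0.03,0.45,-105,-95,0,0,0,-0.08,0.45,-150,-137,0,0,0,-0.12,0.45,-195,-178,0,0,0,-0.16,0.45,-240,-219,0,0,0,-0.2,0.45,-285,-260,0,0,0,-0.24,0.45,-320,-292,0,0,0,-0.24,0.45]'
```

```text
t: 1.1
ee_pos: [0.4464, 0.1753, 0.248]
tool_rot: [0.112, 0.994, -0.0, -0.0]
force: [0.0, 0.4, -0.1]
opening: 0.451
grasp_force: 0.0
```

```bash
python3 -m handwheel '[-20,-30,0,0,0,0,0.45,-45,-65,0,0,0,0,0.45,-70,-100,0,0,0,0,0.45,-88,-130,0,0,0,0,0.45,-94,-141,0,0,0,0,0.45,-94,-141,0,0,0,0,0.45,-94,-141,0,0,0,0,0.45,-94,-141,0,0,0,0,0.45]'
python3 - <<'E'
from m import *
c,im=snap("wrist","pics/w1.png")
for k in('green','blue','red'):
    for ce,a in cents(im,k,30): print(k,ce,a,[onz(c,*ce,z).round(4)[:2].tolist() for z in(.176,.106,.063)])
E
```

```text
t: 2.1
ee_pos: [0.5065, 0.0201, 0.2483]
tool_rot: [0.11, 0.994, 0.0, -0.0]
force: [-0.1, 0.2, -0.2]
opening: 0.449
grasp_force: 0.0
green [309.8, 269.9] 781 [[0.5092, 0.0161], [0.5371, 0.0083], [0.5542, 0.0036]]
blue [391.6, 74.5] 6355 [[0.4224, 0.075], [0.4197, 0.088], [0.4181, 0.0959]]
blue [315.3, 445.3] 39 [[0.6264, -0.0074], [0.6955, -0.0234], [0.7379, -0.0332]]
red [261.1, 188.7] 75 [[0.4606, 0.002], [0.4714, -0.0107], [0.478, -0.0185]]
red [582.2, 228.6] 1920 [[0.5175, 0.1592], [0.5483, 0.2018], [0.5672, 0.228]]
```

View pics/w1.png

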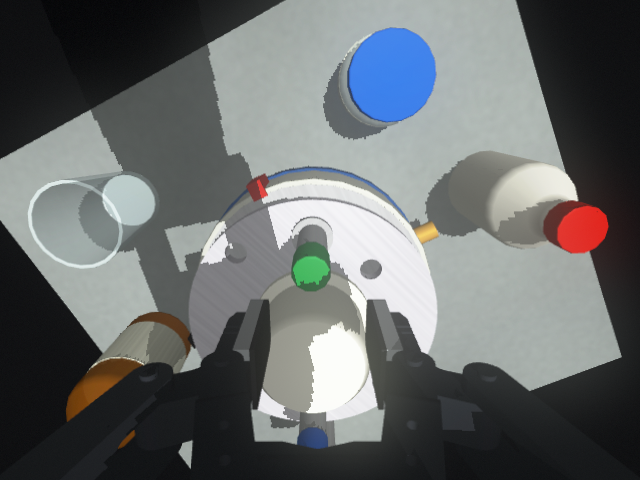

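The wrist view shows the green cap at (310,270), which agrees with the top view to 2 mm. The red vessel mark is at (261,189). The fingers are spread either side of the post, so I'll lower them over it as a loose cage.

```bash
python3 -m handwheel '[0,-4,10,0,0,0,0.45,0,-4,25,0,0,0,0.45,0,-4,40,0,0,0,0.45,0,-4,55,0,0,0,0.45,0,-4,70,0,0,0,0.45,0,-4,84,0,0,0,0.45,0,-4,95,0,0,0,0.45,0,-4,95,0,0,0,0.45]'
python3 - <<'E'
from m import *
C=np.array([.5728,.0017]);r=.069
s=manip.get_state();p=s["ee_pos"];R=Ro.from_quat(s["tool_rot"]).as_matrix()
print(p,s["force"],np.arctan2(*(p[:2]-C)[::-1]),np.arctan2(R[1,0],R[0,0]))
E
```

```text
t: 3.15
ee_pos: [0.5052, 0.0153, 0.1521]
tool_rot: [0.111, 0.994, -0.0, -0.001]
force: [0.1, -0.4, 0.2]
opening: 0.456
grasp_force: 0.0
[0.50518905 0.01530587 0.15209632] [ 0.08149203 -0.37428356  0.18134924] 2.943007320814761 2.9187984941775444
```

```bash
python3 -m handwheel '[-0.1,3.4,0,0,0,0.05,0.45,-0.3,6.9,0,0,0,0.1,0.45,-0.8,10.3,0,0,0,0.15,0.45,-1.4,13.7,0,0,0,0.2,0.45,-2.1,17.1,0,0,0,0.25,0.45,-3.1,20.4,0,0,0,0.3,0.45,-4.2,23.7,0,0,0,0.35,0.45,-5.4,26.9,0,0,0,0.4,0.45]'
python3 -m handwheel '[-0.1,3.4,0,0,0,0.05,0.45,-0.3,6.9,0,0,0,0.1,0.45,-0.8,10.3,0,0,0,0.15,0.45,-1.4,13.7,0,0,0,0.2,0.45,-2.1,17.1,0,0,0,0.25,0.45,-3.1,20.4,0,0,0,0.3,0.45,-4.2,23.7,0,0,0,0.35,0.45,-5.4,26.9,0,0,0,0.4,0.45]'
python3 - <<'E'
from m import *
c,im=snap("top","pics/t2.png")
for k in('green','blue','red'):
    for ce,a in cents(im,k,8): print(k,ce,a,[onz(c,*ce,z).round(4)[:2].tolist() for z in(.176,.106)])
E
```

```text
t: 4.15
ee_pos: [0.5177, 0.0395, 0.1542]
tool_rot: [0.307, 0.952, -0.001, 0.001]
force: [0.1, -2.3, -0.4]
opening: 0.451
grasp_force: 1.3
t: 5.15
ee_pos: [0.537, 0.0583, 0.1541]
tool_rot: [0.49, 0.872, -0.001, 0.0]
force: [-3.2, -1.7, 2.7]
opening: 0.449
grasp_force: 2.3
blue [381.1, 165.3] 161 [[0.6192, -0.0479], [0.6359, -0.0595]]
blue [286.1, 296.0] 255 [[0.4397, 0.0866], [0.4361, 0.0902]]
red [361.0, 94.0] 187 [[0.7226, -0.0222], [0.751, -0.0309]]
red [396.5, 206.0] 58 [[0.5615, -0.0678], [0.5717, -0.0817]]
red [221.3, 235.2] 70 [[0.524, 0.1748], [0.53, 0.1885]]
```

```bash
python3 -m handwheel '[-0.1,3.4,0,0,0,0.05,0.45,-0.3,6.9,0,0,0,0.1,0.45,-0.8,10.3,0,0,0,0.15,0.45,-1.4,13.7,0,0,0,0.2,0.45,-2.1,17.1,0,0,0,0.25,0.45,-3.1,20.4,0,0,0,0.3,0.45,-4.2,23.7,0,0,0,0.35,0.45,-5.4,26.9,0,0,0,0.4,0.45]'
python3 -m handwheel '[-0.1,3.4,0,0,0,0.05,0.45,-0.3,6.9,0,0,0,0.1,0.45,-0.8,10.3,0,0,0,0.15,0.45,-1.4,13.7,0,0,0,0.2,0.45,-2.1,17.1,0,0,0,0.25,0.45,-3.1,20.4,0,0,0,0.3,0.45,-4.2,23.7,0,0,0,0.35,0.45,-5.4,26.9,0,0,0,0.4,0.45]'
python3 - <<'E'
from m import *
C=np.array([.5728,.0017])
s=manip.get_state();p=s["ee_pos"];print(np.arctan2(*(p[:2]-C)[::-1]),np.hypot(*(p[:2]-C)))
c,im=snap("top","pics/t3.png")
for k in('green','blue','red'):
    for ce,a in cents(im,k,8): print(k,ce,a,[(onz(c,*ce,z).round(4)[:2].tolist(),np.arctan2(*(onz(c,*ce,z)[:2]-C)[::-1]).round(3)) for z in(.176,.106)])
E
```

```text
t: 6.2
ee_pos: [0.562, 0.0686, 0.1541]
tool_rot: [0.653, 0.757, -0.001, -0.001]
force: [-6.3, 0.8, 5.2]
opening: 0.451
grasp_force: 3.3
t: 7.2
ee_pos: [0.5893, 0.0687, 0.1541]
tool_rot: [0.791, 0.612, -0.0, -0.002]
force: [-6.6, 4.7, 4.7]
opening: 0.452
grasp_force: 3.9
1.3293433790564502 0.06901714319063827
blue [394.8, 199.7] 176 [([0.5704, -0.0657], np.float64(-1.607)), ([0.5815, -0.0793], np.float64(-1.463))]
red [356.6, 78.2] 20 [([0.746, -0.0165], np.float64(-0.105)), ([0.7771, -0.0245], np.float64(-0.128))]
red [367.2, 97.1] 87 [([0.718, -0.0309], np.float64(-0.221)), ([0.7459, -0.0406], np.float64(-0.24))]
red [380.7, 243.2] 53 [([0.51, -0.0444], np.float64(-2.508)), ([0.5144, -0.0556], np.float64(-2.366))]
```

View pics/t3.png

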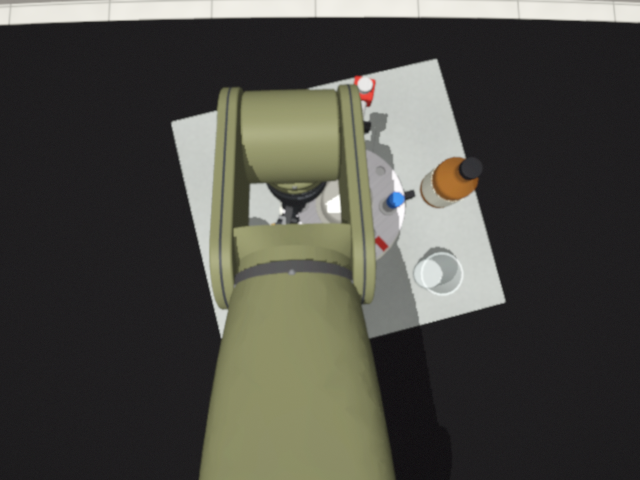

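The lid is now at yaw about -2.39, with the stripe at (381,243), and has about 0.53 rad left to turn. I'll narrow the cage a little and go slower.

```bash
python3 -m handwheel '[0,1.7,0,0,0,0.025,0.36,-0.1,3.4,0,0,0,0.05,0.36,-0.2,5.2,0,0,0,0.075,0.36,-0.3,6.9,0,0,0,0.1,0.36,-0.5,8.6,0,0,0,0.125,0.36,-0.8,10.3,0,0,0,0.15,0.36,-1.1,12,0,0,0,0.175,0.36,-1.4,13.7,0,0,0,0.2,0.36]'
python3 - <<'E'
from m import *
C=np.array([.5728,.0017])
s=manip.get_state();p=s["ee_pos"];print(np.arctan2(*(p[:2]-C)[::-1]),np.hypot(*(p[:2]-C)),s["force"])
c,im=snap("top","pics/t4.png")
for k in('blue','red'):
    for ce,a in cents(im,k,8): print(k,ce,a,[(onz(c,*ce,z).round(4)[:2].tolist(),np.arctan2(*(onz(c,*ce,z)[:2]-C)[::-1]).round(3)) for z in(.176,.106)])
E
```

```text
t: 8.25
ee_pos: [0.6028, 0.0646, 0.1541]
tool_rot: [0.848, 0.531, 0.001, -0.002]
force: [-3.6, 7.6, 2.9]
opening: 0.358
grasp_force: 3.4
1.1256872140784044 0.06963839755801797 [-3.61593563  7.64960883  2.85846208]
blue [393.1, 212.6] 168 [([0.5523, -0.0628], np.float64(-1.878)), ([0.5614, -0.0761], np.float64(-1.716))]
red [370.2, 95.7] 35 [([0.72, -0.0353], np.float64(-0.246)), ([0.7482, -0.0454], np.float64(-0.262))]
```

```bash
python3 -m handwheel '[0.3,0.9,0,0,0,0.0125,0.36,0.5,1.7,0,0,0,0.025,0.36,0.7,2.6,0,0,0,0.0375,0.36,0.9,3.4,0,0,0,0.05,0.36,0.9,4.3,0,0,0,0.0625,0.36,0.8,5.2,0,0,0,0.075,0.36,0.8,6,0,0,0,0.0875,0.36,0.7,6.9,0,0,0,0.1,0.36]'
python3 -m handwheel '[0,0.9,0,0,0,0.0125,0.36,0,1.7,0,0,0,0.025,0.36,0,2.6,0,0,0,0.0375,0.36,-0.1,3.4,0,0,0,0.05,0.36,-0.1,4.3,0,0,0,0.0625,0.36,-0.2,5.2,0,0,0,0.075,0.36,-0.3,6,0,0,0,0.0875,0.36,-0.3,6.9,0,0,0,0.1,0.36]'
cat > look.py <<'E'
from m import *
import sys
C=np.array([.5728,.0017])
s=manip.get_state();p=s["ee_pos"];print(np.arctan2(*(p[:2]-C)[::-1]),np.hypot(*(p[:2]-C)),s["force"])
cs=[]
for n in("top","scene"):
    c,im=snap(n,f"pics/{n}_{sys.argv[1]}.png");cs.append(c)
    b=sorted(cents(im,'blue',8),key=lambda x:-x[1]);print(n,b,[x for x in cents(im,'red',8)])
    for ce,a in b[:3]: print([(onz(c,*ce,z).round(4)[:2].tolist(),np.arctan2(*(onz(c,*ce,z)[:2]-C)[::-1]).round(3)) for z in(.176,.166)])
E
python3 look.py 5
```

```text
t: 9.3
ee_pos: [0.6094, 0.0617, 0.154]
tool_rot: [0.873, 0.488, 0.001, -0.002]
force: [-3.4, 5.7, 1.7]
opening: 0.358
grasp_force: 3.0
t: 10.3
ee_pos: [0.6158, 0.0565, 0.1537]
tool_rot: [0.896, 0.443, 0.001, -0.0]
force: [-2.2, 9.2, 0.9]
opening: 0.36
grasp_force: 0.0
0.9058742176112805 0.0696644433802887 [-2.24287506  9.21163116  0.87720699]
top [([391.3, 226.1], 37)] [([220.5, 235.2], 46)]
[([0.5335, -0.0598], np.float64(-2.139)), ([0.5345, -0.0616], np.float64(-2.115))]
scene [([583.9, 31.7], 6325), ([312.9, 212.8], 564), ([276.8, 263.9], 176), ([365.4, 325.1], 14)] [([287.6, 255.9], 51), ([355.7, 305.3], 286)]
[([0.3499, 1.0252], np.float64(1.785)), ([0.3403, 1.0447], np.float64(1.79))]
[([0.4922, 0.0452], np.float64(2.647)), ([0.4848, 0.0496], np.float64(2.643))]
[([0.5533, -0.0659], np.float64(-1.852)), ([0.5469, -0.0631], np.float64(-1.952))]
```

Run:
```python
import cv2
a=cv2.imread("pics/scene_5.png")[190:360,210:430];b=cv2.imread("pics/top_5.png")[130:300,250:470]
cv2.imwrite("pics/c5.png",cv2.resize(cv2.vconcat([a,b]),None,fx=1.7,fy=1.7,interpolation=cv2.INTER_CUBIC))
```

```text
(no output)
```

View pics/c5.png

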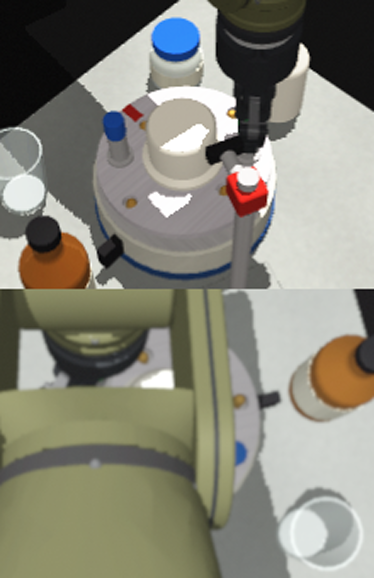

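The crop shows brass studs in the lid's holes and the lid sitting lower, so it has dropped, with the stripe near the vessel mark's side. Next I'll centre the cage on the post, open it, raise it and check.

```bash
python3 -m handwheel '[0,-3,0,0,0,0,0.42,0,-7,0,0,0,0,0.45,0,-7,0,0,0,0,0.45,0,-7,-10,0,0,0,0.45,0,-7,-35,0,0,0,0.45,0,-7,-65,0,0,0,0.45,0,-7,-90,0,0,0,0.45,0,-7,-95,0,0,0,0.45]'
python3 - <<'E'
from m import *
s=manip.get_state();R=Ro.from_quat(s["tool_rot"]).as_matrix();p=s["ee_pos"]
print(p,R.round(3).tolist(),s["force"])
# toward point above vessel axis minus 60mm y side
for tgt in ([.5728,.0017],):
    print(R.T@(np.array([*tgt,p[2]])-p)*1000)
E
```

```text
t: 11.4
ee_pos: [0.6112, 0.0601, 0.2517]
tool_rot: [0.896, 0.443, 0.002, 0.001]
force: [-0.1, -0.0, 0.2]
opening: 0.454
grasp_force: 0.0
[0.61117055 0.06008963 0.2516763 ] [[0.607, 0.795, 0.005], [0.795, -0.607, -0.0], [0.003, 0.004, -1.0]] [-0.11309909 -0.0427762   0.20230778]
[-69.6930545    4.94839466  -0.19762048]
```

Run:
```python
from m import *
c,im=snap("wrist","pics/w6.png")
for k in('green','blue','red'):
    for ce,a in cents(im,k,20): print(k,ce,a,[onz(c,*ce,z).round(4)[:2].tolist() for z in(.176,.165,.106,.095,.063)])
```

```text
green [324.8, 250.6] 100 [[0.6207, 0.0641], [0.6185, 0.0609], [0.6071, 0.0435], [0.6049, 0.0403], [0.5987, 0.0308]]
blue [110.9, 323.0] 3936 [[0.4975, 0.1034], [0.4887, 0.1023], [0.4414, 0.0964], [0.4325, 0.0952], [0.4069, 0.092]]
blue [334.0, 435.2] 407 [[0.5505, -0.0385], [0.5446, -0.0473], [0.5127, -0.0946], [0.5068, -0.1034], [0.4895, -0.1291]]
red [78.6, 186.5] 2035 [[0.542, 0.168], [0.5355, 0.1704], [0.5012, 0.1833], [0.4948, 0.1857], [0.4761, 0.1927]]
red [608.6, 319.9] 2464 [[0.7238, -0.0675], [0.7273, -0.0779], [0.7459, -0.1336], [0.7494, -0.144], [0.7595, -0.1743]]
```

View pics/w6.png

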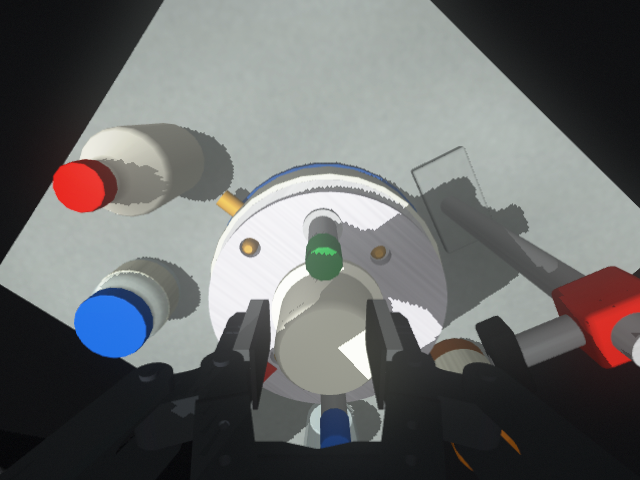

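The wrist view shows studs standing in the holes at (250,247) and (380,252). The green cap is at (325,250) and the red boss of the stand is well to the right. Next I'll shut the gripper over the axis and descend.

```bash
python3 -m handwheel '[-15,1,0,0,0,0,0,-40,3,0,0,0,0,0,-60,5,0,0,0,0,0,-70,5,0,0,0,0,0,-70,5,20,0,0,0,0,-70,5,40,0,0,0,0,-70,5,58,0,0,0,0,-70,5,66,0,0,0,0]' 60
python3 look.py 6
```

```text
t: 12.45
ee_pos: [0.5704, 0.0021, 0.1795]
tool_rot: [0.896, 0.444, -0.002, -0.001]
force: [0.1, 0.3, 0.2]
opening: 0.003
grasp_force: 0.0
2.9869049974627617 0.0024436957005834485 [0.11761536 0.26603735 0.18444575]
top [([277.9, 307.4], 451), ([386.2, 226.6], 163)] [([360.8, 91.4], 139), ([227.2, 236.1], 261)]
[([0.4245, 0.0979], np.float64(2.566)), ([0.4237, 0.0986], np.float64(2.565))]
[([0.5329, -0.0527], np.float64(-2.204)), ([0.5339, -0.0544], np.float64(-2.177))]
scene [([583.9, 31.7], 6323), ([276.8, 263.9], 173), ([365.4, 325.1], 14)] [([378.1, 206.3], 202), ([287.1, 255.8], 49), ([355.6, 305.4], 282)]
[([0.3499, 1.0252], np.float64(1.785)), ([0.3403, 1.0447], np.float64(1.79))]
[([0.5533, -0.0659], np.float64(-1.852)), ([0.5469, -0.0631], np.float64(-1.952))]
[([0.7266, -0.0106], np.float64(-0.08)), ([0.7228, -0.007], np.float64(-0.058))]
```

```bash
python3 -m handwheel '[0,0,2,0,0,0,0,0,0,4,0,0,0,0,0,0,6,0,0,0,0,0,0,8,0,0,0,0,0,0,9,0,0,0,0,0,0,10,0,0,0,0,0,0,11,0,0,0,0,0,0,12,0,0,0,0]'
```

```text
t: 13.55
ee_pos: [0.5716, 0.0016, 0.171]
tool_rot: [0.896, 0.443, 0.0, 0.0]
force: [-1.4, 0.8, 5.8]
opening: -0.001
grasp_force: 2.8
```

```bash
python3 -m handwheel '[0,0,2,0,0,0,0,0,0,4,0,0,0,0,0,0,6,0,0,0,0,0,0,8,0,0,0,0,0,0,10,0,0,0,0,0,0,12,0,0,0,0,0,0,14,0,0,0,0,0,0,16,0,0,0,0]'
```

```text
t: 14.55
ee_pos: [0.5717, 0.0016, 0.1545]
tool_rot: [0.896, 0.443, 0.0, 0.0]
force: [0.8, 0.5, -0.3]
opening: 0.0
grasp_force: 0.0
```

```bash
python3 -m handwheel '[0,0,2,0,0,0,0,0,0,4,0,0,0,0,0,0,6,0,0,0,0,0,0,8,0,0,0,0,0,0,10,0,0,0,0,0,0,12,0,0,0,0,0,0,14,0,0,0,0,0,0,14,0,0,0,0]'
```

```text
t: 15.55
ee_pos: [0.5712, 0.0015, 0.1488]
tool_rot: [0.896, 0.444, -0.001, -0.0]
force: [-24.1, 0.8, 40.7]
opening: 0.004
grasp_force: 20.5
```

TCP stopped at z = 0.1488 with 41 N, which matches the expected home height of 0.149. I'll retreat and verify.

```bash
python3 -m handwheel '[0,0,-8,0,0,0,0,0,0,-20,0,0,0,0,0,0,-45,0,0,0,0,0,0,-75,0,0,0,0,0,0,-105,0,0,0,0,0,0,-140,0,0,0,0,20,-20,-170,0,0,0,0,50,-50,-190,0,0,0,0]'
python3 -m handwheel '[30,-30,0,0,0,0,0,60,-60,0,0,0,0,0,90,-90,0,0,0,0,0,120,-120,0,0,0,0,0,140,-140,0,0,0,0,0,160,-160,0,0,0,0,0,180,-180,0,0,0,0,0,180,-180,0,0,0,0,0]'
python3 - <<'E'
from m import *
C=np.array([.5728,.0017])
for n in("top","scene"):
    c,im=snap(n,f"pics/{n}_9.png")
    for k in('green','blue','red'):
        for ce,a in cents(im,k,8): print(n,k,ce,a,[onz(c,*ce,z).round(4)[:2].tolist() for z in(.143,.073,.063)])
a=cv2.imread("pics/scene_9.png")[190:390,190:430];b=cv2.imread("pics/top_9.png")[110:310,210:450]
cv2.imwrite("pics/c9.png",cv2.resize(cv2.vconcat([a,b]),None,fx=1.5,fy=1.5,interpolation=cv2.INTER_CUBIC))
E
```

```text
t: 16.55
ee_pos: [0.5623, 0.0716, 0.3316]
tool_rot: [0.897, 0.442, 0.0, 0.0]
force: [-0.0, 0.5, -0.1]
opening: 0.001
grasp_force: 0.0
t: 17.55
ee_pos: [0.5276, 0.3252, 0.3292]
tool_rot: [0.896, 0.444, -0.001, 0.0]
force: [-0.4, -0.5, -0.9]
opening: 0.001
grasp_force: 0.0
top green [305.5, 178.0] 143 [[0.6092, 0.0582], [0.624, 0.0587], [0.6261, 0.0587]]
top blue [382.9, 226.1] 147 [[0.537, -0.0536], [0.544, -0.0652], [0.545, -0.0668]]
top blue [285.9, 307.8] 989 [[0.4212, 0.0888], [0.4158, 0.0925], [0.415, 0.093]]
top red [361.0, 93.5] 201 [[0.7368, -0.0263], [0.7653, -0.035], [0.7694, -0.0362]]
top red [227.2, 236.0] 265 [[0.5256, 0.1727], [0.5314, 0.1854], [0.5322, 0.1872]]
top red [352.8, 257.2] 47 [[0.4923, -0.0087], [0.4946, -0.0154], [0.4949, -0.0164]]
top red [356.4, 270.0] 34 [[0.4738, -0.0135], [0.474, -0.0208], [0.474, -0.0218]]
scene green [356.7, 269.4] 149 [[0.6193, 0.053], [0.583, 0.0837], [0.5778, 0.0881]]
scene blue [591.3, 33.7] 5854 [[0.3371, 1.0995], [0.272, 1.2372], [0.2627, 1.2568]]
scene blue [312.9, 212.9] 560 [[0.468, 0.0598], [0.4163, 0.0913], [0.4089, 0.0957]]
scene blue [279.2, 270.7] 161 [[0.5468, -0.0604], [0.5031, -0.0413], [0.4969, -0.0385]]
scene blue [365.4, 325.1] 14 [[0.7141, 0.0014], [0.6875, 0.0269], [0.6837, 0.0305]]
scene red [378.1, 206.2] 201 [[0.5235, 0.1736], [0.4775, 0.2167], [0.4709, 0.2228]]
scene red [284.8, 260.8] 73 [[0.5341, -0.0416], [0.4892, -0.0205], [0.4827, -0.0175]]
scene red [355.7, 305.3] 277 [[0.676, 0.0098], [0.6456, 0.0361], [0.6412, 0.0398]]
```

View pics/c9.png

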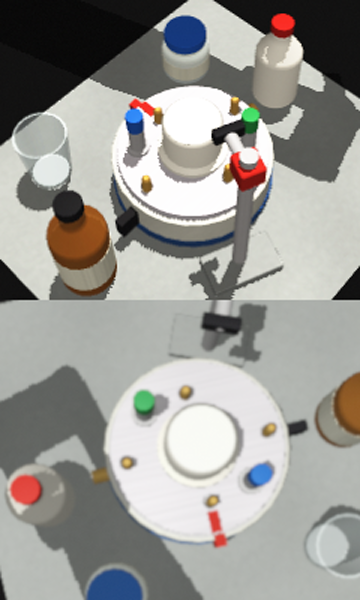

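The lid lies flush, with studs standing through all four holes and the red stripe at (353,257) in line with the vessel mark at (356,270). The bystanders haven't moved. Handing in.

```bash
python3 -c "
from bench import manip; print(manip.hand_in())"
```

```text
the job is handed in; nothing more can be done
None
```

I turned the lid to the correct fit, with its red mark on the vessel's red mark, pressed it past the catches until it lay flush, let go and handed the job in; the final pictures show the stand and bystanders undisturbed, and no verdict came back.

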